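# Free the bayonet strainer cup from inside and set it in the tray

### The job

Take the steel strainer cup out of the white suction unit and set it down upright on the floor of the steel tray; let go only once it stands, do not drop it. Its rim lies below the collar, so reach into it with closed fingers, open them near its bottom to press outwards on its upright walls, turn it anticlockwise (seen from above) until its two lugs meet the notches in the collar and it lifts freely, and bring it out upright. Leave the dropper bottle, the spray can, the bur block and the tape roll where they are.

Things in the scene. Friction and masses are not known exactly. Their poses are not given: they have to be found in the camera images.
- cup_mid (a point): Centre of the loose steel strainer cup, 30 mm above its underside; z up its axis. Open top, 60 mm high, floor and walls 3 mm, 0.15 to 0.31 kg. Lower 48 mm: upright octagonal well, 68 mm between opposite inner flats; its eight flats, 28 mm wide, face +x and every 45 degrees on: press outwards square on two opposite ones. Above, the walls flare to a 95 mm wide rim and give no hold. It turns easily.
- cup_lug (a point): Tip of one of the cup's two blue lugs (12 mm wide, 5 mm thick), 61 mm from the axis on the cup's +x side, 50.5 mm above its underside; axes as the cup's. The other is opposite, at -x. At the start both are under the collar: a lift stops after about 2 mm. The cup must turn anticlockwise seen from above by 0.30 to 0.75 rad; how far is not measured: turn a little, lift gently, turn on.
- housing: The suction unit: a fixed white round canister, 146 mm across, 69 mm high with its grey collar, hose stub at the back. Origin: centre of its underside on the worktop, z up; its axis is the cup's axis at the start. Bore 128 mm wide; inner floor, on which the cup stands, 6 mm above the origin.
- mouth (a point): Centre of the mouth, level with the collar's top, 69 mm above the unit's underside. The grey collar is 8 mm thick, its opening 110 mm wide; it stands 3 mm above the cup's rim, 3 mm beside its corners. Two opposite notches, 23 mm wide, let the lugs through within 0.10 rad either side of the right angle; no stop marks it. Their angle differs each time and no listed axes tell it.
- tray: Loose shallow steel tray, 130 x 260 mm, rim 23 mm high, about 0.55 kg. Origin: centre of its underside; its y axis lies along the 260 mm side, z up. The flat floor is 2 mm thick and measures 108 x 238 mm inside.
- dropper: Brown dropper bottle, 33 mm across, 102 mm high, standing loose; origin at the centre of its underside. Leave it alone.
- oil: Spray can of oil with green cap, 52 mm across, 171 mm high, standing loose; origin at the centre of its underside. Leave it alone.
- burs: Blue bur block, 32 x 72 mm, 43 mm high with its burs, loose; origin at the centre of its underside. Leave it alone.
- tape: Roll of beige tape lying flat, 96 mm across, 25 mm high, loose; origin at the centre of its underside. Leave it alone.

How it is judged:
On the way, in this order (a step that is already met when the one before it is completed fails the run):
1. the fingers press on the walls from low inside the cup (grasp point less than 50 mm above its underside) while it still stands in the unit (z of the grasp point in the frame of cup_mid below 0.02 m and horizontal distance between the grasp point and cup_mid below 0.03 m and contact force between the fingers and cup above 2 N and z of cup_mid in the frame of housing below 0.041 m), for 0.2 s.
2. the cup is out of the unit, upright and carried by the fingers (z of cup_mid in the frame of housing above 0.12 m and angle between cup_mid's own z axis and vertical below 0.3 rad and contact force between the fingers and cup above 1 N), for 0.1 s.
3. the cup stands on the tray's floor and the fingers still hold it (z of cup_mid in the frame of tray below 0.037 m and horizontal distance between cup_mid and tray below 0.12 m and angle between cup_mid's own z axis and vertical below 0.12 rad and contact force between the fingers and cup above 0.5 N), for 0.1 s.
At the end, for the whole second after the job is handed in: The cup stands upright (within 0.06 rad) and at rest on the floor of the tray, inside its rim (its underside less than 6 mm above the tray's underside), and the tray lies flat on the trolley (z of cup_mid in the frame of tray between 0.027 and 0.036 m and x of cup_mid in the frame of tray between -0.025 and 0.025 m and y of cup_mid in the frame of tray between -0.09 and 0.09 m and angle between cup_mid's own z axis and vertical below 0.06 rad and height (world z) of tray below 0.006 m and angle between tray's own z axis and vertical below 0.04 rad and linear speed of cup below 0.02 m/s); the robot touches nothing.
It fails at once if the dropper bottle is moved by more than 30 mm (distance of dropper from where it was at the start of the episode above 0.03 m).
It fails at once if the spray can is moved by more than 30 mm (distance of oil from where it was at the start of the episode above 0.03 m).
It fails at once if the bur block is moved by more than 30 mm (distance of burs from where it was at the start of the episode above 0.03 m).
It fails at once if the tape roll is moved by more than 30 mm (distance of tape from where it was at the start of the episode above 0.03 m).
It fails at once if the cup is tipped by more than 0.6 rad (angle between cup_mid's own z axis and vertical above 0.6 rad).
It also fails if it takes over 54 s, if anything falls off the work surface, if the arm or the gripper's body presses on something with over 40 N, if the wrist force passes 120 N, or if a joint passes its speed limit or range.

### The arm

A 6-joint arm with a two-finger parallel gripper is mounted at the origin on a cart in front of the work surface, level with it; the furniture and walls round the work are solid. World frame = base frame: x ahead of the robot, y to its left, z up, the work surface at z = 0. Lengths are in m, angles in rad, forces in N, time in s.
With the tool pointing down it reaches from about 0.25 to 0.775 m from the base axis. Payload 4 kg.
Tool frame: the origin (TCP) lies at the centre of the arm's flange, where the gripper is bolted on; the fingertips stand 199 mm ahead of it and the grasp point (between the pads) lies 180 mm ahead of it (robot.tcp_to_tips is the z of the fingertips in the tool frame, in m); z points along the fingers, y is the line along which they close (so a half turn about z gives the same grasp; the last joint's range is limited). The gripper opens to 94 mm and grips with 3 to 60 N. Pads are 16 mm wide; open, the fingers measure 119 mm over their backs; the gripper's body (75 mm by 177 mm) begins 78 mm behind the grasp point.
Start: joints at [-1.412, 0.087, 1.371, -0, 1.684, -0.103], TCP at [0.142, -0.531, 0.405] pointing down, gripper open.
Joint ranges: [-3.1, 3.1], [-0.76, 2.03], [0.27, 2.55], [-1.08, 4.22], [0.17, 2.65], [-2.57, 2.57]. Speed limits (rad/s): [2.79, 2.79, 3.14, 3.14, 3.14, 3.14].

### API

Orientations are given as [roll, pitch, yaw] about the fixed x, y, z axes, in that order (R = Rz(yaw) Ry(pitch) Rx(roll)).
In Python, from bench import robot gives the robot as it stands.
- The arm moves only by the tool play_rows, never from a script. Its arguments are lists of equal length, an entry for each row: "translation": the shift along the tool's x, y, z scaled (see below), a list of three; "twist": the turn, a rotation vector about the tool's x, y, z scaled (see below), a list of three; "gripper": the opening, from -1 (shut) to 1 (fully open). A call has 1 to 8 rows; each row shifts and turns the commanded pose from where the row before left it, along the tool's axes as they then stand; what a row does not reach is not made up. The controller multiplies each number of a shift by 0.04 m and each number of a turn by 0.1 rad. A row lasts 1/10 s, in which the tool goes at most 50 mm and 8.59 degrees, less where a joint would pass 70% of its speed; a pose out of reach is approached as far as the arm can. A call with a number of a shift or a turn outside -1 to 1 is refused whole. A call with a gripper value outside its range is refused whole. The fingers move at their own pace and stop on an object; the grip force is fixed at half the most. Time passes only in rows, so rows that do not move let the fingers close. It gives the time, the measured TCP pose, the force, the opening and the grip force at its end, in the units of the state.
- robot.get_obs(): the state, without advancing time (a new reading comes with each control period).
- robot.snapshot(name): name is "side" or "top" or "wrist"; returns the picture (384x512x3 uint8, red, green, blue); there is no depth.
- robot.camera_model(name): a dict with "camera_matrix" (3x3 intrinsics, pixels), "rvec" (rotation vector, rad) and "tvec" (3), from world to camera coordinates, as OpenCV has them. Camera axes: x right, y down, z forward; pixel columns grow to the right and rows downward; lengths in m; the calibration is good to about 2 mm. The wrist camera is an equidistant fisheye: a pixel r from the principal point sees the ray r / f radians off the axis. A picture is of the moment at which its call begins: read the wrist's pose just before it. camera_model takes no time and is no camera call; for the wrist camera it gives the pose at the moment of the call.
- robot.close_job(): hands the job in; it is judged then, once.
Trained networks look in the newest picture that a camera, given by its name, has taken for a name from the list of things; names that differ only in an ending like _2 or _b are one class to them, and where a whole thing is asked for, a point or a joint stands for the part that bears it (a point fixed in the world has none). Each returns a list of dicts, best first, with "score" (0 to 1); they miss things now and then, are a little off and sometimes report something else, mostly with a low value. They report only what shows in the picture. A call takes as long as a camera call.
- robot.recognise(name, camera): "centre" ([x, y, z] in m, in world coordinates, good to about 4 mm: the middle of the surface that is visible of it).
- robot.spot_point(name, camera): "centre" ([x, y, z] in m, in world coordinates, good to about 4 mm: a listed point, or the origin of a listed thing).
The state is a dict: "time": time; "joint_positions": joint angles; "qvel": joint speeds; "joint_torque": joint torques, N m; "tool_pos": TCP position; "ee_rot": TCP orientation; "wrist_force": force on the tool from outside, world axes, zero at the start; "wrist_torque": the same for the moment, N m; "width": finger opening in m; "finger_force": force on a finger pad.
Only numpy, scipy, OpenCV 4.12 (cv2) and the standard library are available. Lean on these libraries where they do the work, as an engineer would, in place of code of your own. Each camera call takes 0.05 s, during which the arm holds its last target. There are 200 camera calls.

## Working session

There is one attempt and no reset: what is moved stays moved. The work goes in short steps, Python scripts to look and compute and a tool call to move; the robot and the scene stay as the last step left them, time stands still between calls to the robot, and variables do not carry over. Pictures are saved under pics/ and viewed, at most 10 in all, crops included, and the job is handed in when it is done.

Besides the shell and the picture viewer there is one more tool, called by a JSON object that holds its "op" and its "data", one argument or row to a line. play_rows: Moves the arm, as the interface text tells. Its arguments: {"type":"object","properties":{"translation":{"type":"array","items":{"type":"array","items":{"type":"number","minimum":-1,"maximum":1}}},"twist":{"type":"array","items":{"type":"array","items":{"type":"number","minimum":-1,"maximum":1}}},"gripper":{"type":"array","items":{"type":"number"}}},"required":["translation","twist","gripper"]}

```bash
mkdir -p pics; ls; cat > h.py <<'E'
import numpy as np,cv2
from bench import robot
def save(c,n):
    im=robot.snapshot(c); cv2.imwrite(f'pics/{n}.png',im[:,:,::-1]); return im
def pr(l): 
    for d in l[:2]: print('   ',round(d['score'],2),np.round(d['centre'],4))
E
python3 - <<'E'
from h import *
a=save('top','top1');b=save('side','side1')
cv2.imwrite('pics/both.png',cv2.resize(np.hstack([a,b])[:,:,::-1],(800,300)))
for n in ['housing','mouth','cup_mid','cup_lug','tray','dropper','oil','burs','tape']:
    print(n);pr(robot.spot_point(n,'top'))
o=robot.get_obs();print({k:np.round(v,3) for k,v in o.items()})
E
```

```text
pics
housing
    0.67 [ 0.4451  0.314  -0.0009]
mouth
    0.72 [ 0.7194  0.3739 -0.0012]
    0.69 [0.4474 0.3136 0.0719]
cup_mid
    0.55 [0.4443 0.3145 0.0414]
cup_lug
    0.93 [0.4921 0.3532 0.059 ]
tray
    0.61 [ 0.5265 -0.2639  0.0027]
dropper
    0.66 [ 0.719   0.3694 -0.0021]
oil
    0.55 [ 0.7503  0.2678 -0.0046]
burs
    0.49 [ 0.4059  0.5478 -0.0022]
tape
    0.65 [ 5.247e-01  5.495e-01 -5.000e-04]
{'time': np.float64(0.55), 'joint_positions': array([-1.412,  0.087,  1.371,  0.   ,  1.684, -0.103]), 'qvel': array([ 0.001, -0.002, -0.   , -0.002, -0.001,  0.001]), 'joint_torque': array([-1.0000e-03, -3.3970e+01, -3.0235e+01,  7.2000e-02,  2.4000e-02,
       -0.0000e+00]), 'tool_pos': array([ 0.142, -0.531,  0.405]), 'ee_rot': array([ 3.141, -0.   ,  0.262]), 'wrist_force': array([-0.486, -0.713,  0.04 ]), 'wrist_torque': array([-0.02 , -0.   , -0.035]), 'finger_force': np.float64(0.0), 'width': np.float64(0.094)}
```

View pics/top1.png

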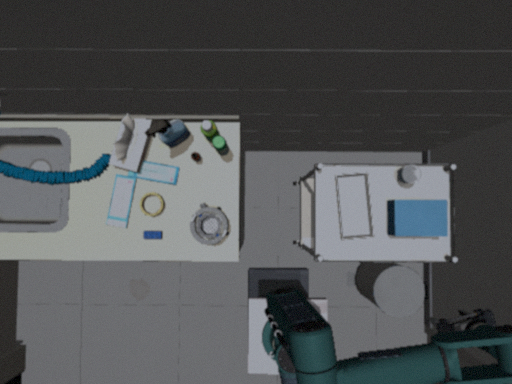

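{"op": "play_rows", "data": {
  "translation": [
    [0.53,-0.77,0],
    [0.53,-0.77,0],
    [0.53,-0.77,0],
    [0.53,-0.77,0],
    [0.53,-0.77,0],
    [0.53,-0.77,0],
    [0.53,-0.77,0],
    [0.53,-0.77,0]
  ],
  "twist": [
    [0,0,0],
    [0,0,0],
    [0,0,0],
    [0,0,0],
    [0,0,0],
    [0,0,0],
    [0,0,0],
    [0,0,0]
  ],
  "gripper": [-1,-1,-1,-1,-1,-1,-1,-1]
}}

```text
time: 1.35
tool_pos: [0.2425, -0.2478, 0.4049]
ee_rot: [3.141, -0.001, 0.261]
wrist_force: [-0.4, 0.3, -0.0]
width: 0.0333
finger_force: 0.0
```

{"op": "play_rows", "data": {
  "translation": [
    [0.53,-0.77,0],
    [0.53,-0.77,0],
    [0.53,-0.77,0],
    [0.53,-0.77,0],
    [0.53,-0.77,0],
    [0.53,-0.77,0],
    [0.53,-0.77,0],
    [0.53,-0.77,0]
  ],
  "twist": [
    [0,0,0],
    [0,0,0],
    [0,0,0],
    [0,0,0],
    [0,0,0],
    [0,0,0],
    [0,0,0],
    [0,0,0]
  ],
  "gripper": [-1,-1,-1,-1,-1,-1,-1,-1]
}}

```text
time: 2.15
tool_pos: [0.3424, 0.0342, 0.4051]
ee_rot: [3.141, -0.001, 0.262]
wrist_force: [1.2, -0.9, 0.0]
width: 0.0005
finger_force: 0.0
```

{"op": "play_rows", "data": {
  "translation": [
    [0.53,-0.77,0],
    [0.53,-0.77,0],
    [0.53,-0.77,0],
    [0.53,-0.77,0],
    [0.53,-0.77,0],
    [0.53,-0.77,0],
    [0,0,0],
    [0,0,0]
  ],
  "twist": [
    [0,0,0],
    [0,0,-0.6],
    [0,0,-0.7],
    [0,0,-0.7],
    [0,0,-0.7],
    [0,0,-0.7],
    [0,0,-0.8],
    [0,0,0]
  ],
  "gripper": [-1,-1,-1,-1,-1,-1,-1,-1]
}}

```text
time: 2.95
tool_pos: [0.3934, 0.2508, 0.4044]
ee_rot: [3.142, 0.001, 0.684]
wrist_force: [0.6, -0.8, -0.0]
width: 0.0004
finger_force: 0.0
```

```bash
python3 - <<'E'
from h import *
im=save('wrist','w1')
for n in ['housing','mouth','cup_mid','cup_lug']:
    print(n);pr(robot.spot_point(n,'wrist'))
o=robot.get_obs();print(o['tool_pos'],o['ee_rot'],o['joint_positions'],o['width'],o['time'])
m=robot.camera_model('wrist');R=cv2.Rodrigues(m['rvec'])[0];print(-R.T@m['tvec'],R,m['camera_matrix'])
E
```

```text
housing
mouth
cup_mid
    0.79 [0.4447 0.3142 0.034 ]
cup_lug
    0.73 [0.491  0.356  0.0548]
[0.39359655 0.24913871 0.40486258] [ 3.14131983e+00 -4.01367430e-04  6.79653374e-01] [ 4.42565963e-01 -1.02018202e-01  1.55837251e+00 -1.72040665e-04
  1.68478413e+00  1.33368936e+00] 0.00027417309483458957 3.2
[0.45122935 0.29717128 0.3860045 ] [[ 6.29038659e-01 -7.77373821e-01  5.54131764e-04]
 [-7.51052040e-01 -6.07555257e-01  2.58452013e-01]
 [-2.00577164e-01 -1.62992490e-01 -9.66023938e-01]] [[297.31863964   0.         253.88861887]
 [  0.         297.31863964 192.42848131]
 [  0.           0.           1.        ]]
```

View pics/w1.png

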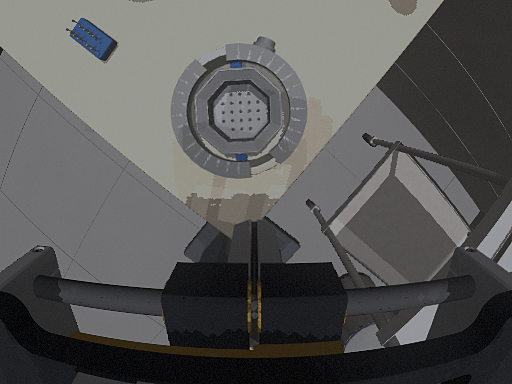

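```bash
cat >> h.py <<'E'
def rect(im,m,c,z,half=0.08,N=400):
    # top-down: right = +x world, up = +y world
    R=cv2.Rodrigues(m['rvec'])[0];K=m['camera_matrix']
    u=np.linspace(-half,half,N);X,Y=np.meshgrid(c[0]+u,c[1]-u)
    P=np.stack([X,Y,np.full_like(X,z)],-1).reshape(-1,3)@R.T+np.ravel(m['tvec'])
    r=np.hypot(P[:,0],P[:,1]);th=np.arctan2(r,P[:,2]);s=th/np.maximum(r,1e-9)
    a=(K[0,0]*P[:,0]*s+K[0,2]).reshape(N,N).astype(np.float32);b=(K[1,1]*P[:,1]*s+K[1,2]).reshape(N,N).astype(np.float32)
    return cv2.remap(im,a,b,cv2.INTER_CUBIC)
E
python3 - <<'E'
from h import *
im=cv2.imread('pics/w1.png');m=robot.camera_model('wrist')
A=rect(im,m,(.4447,.3142),.069);B=rect(im,m,(.4447,.3142),.056)
for i,z in ((A,.069),(B,.056)):
    for r in ([55,73] if z>.06 else [61]): cv2.circle(i,(200,200),int(r*2.5),(0,0,255),1)
    cv2.drawMarker(i,(200,200),(0,0,255))
cv2.imwrite('pics/r1.png',np.hstack([A,B]))
E
```

```text
(no output)
```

View pics/r1.png

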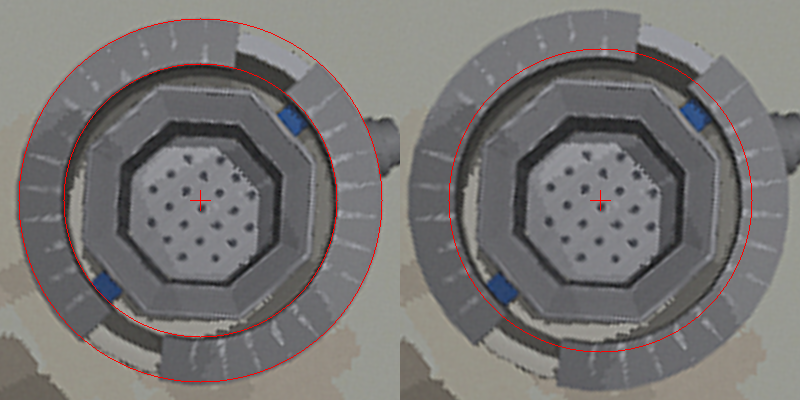

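{"op": "play_rows", "data": {
  "translation": [
    [0,0,0],
    [0.68,-0.13,0],
    [0.68,-0.12,0],
    [0.67,-0.12,0],
    [0,0,0],
    [0,0,0]
  ],
  "twist": [
    [0,0,-0.45],
    [0,0,0],
    [0,0,0],
    [0,0,0],
    [0,0,0],
    [0,0,0]
  ],
  "gripper": [-1,-1,-1,-1,-1,-1]
}}

```text
time: 3.8
tool_pos: [0.4446, 0.3143, 0.4043]
ee_rot: [3.142, 0.001, 0.726]
wrist_force: [-0.6, -0.0, -0.3]
width: 0.0004
finger_force: 0.0
```

```bash
python3 - <<'E'
from h import *
im=save('wrist','w2');m=robot.camera_model('wrist')
print(robot.get_obs()['tool_pos'],robot.get_obs()['ee_rot'])
pr(robot.spot_point('cup_mid','wrist'));pr(robot.spot_point('cup_lug','wrist'))
im=im[:,:,::-1].copy()
A=rect(im,m,(.4447,.3142),.069);B=rect(im,m,(.4447,.3142),.056)
for i,z in ((A,.069),(B,.056)):
    for r in ([55,73] if z>.06 else [61]): cv2.circle(i,(200,200),int(r*2.5),(0,0,255),1)
    cv2.drawMarker(i,(200,200),(0,0,255))
cv2.imwrite('pics/r2.png',np.hstack([A,B]))
E
```

```text
[0.44424806 0.31407014 0.40463342] [3.14140550e+00 7.95634590e-04 7.25709192e-01]
    0.88 [0.4423 0.3148 0.0356]
    0.69 [0.4856 0.3536 0.0596]
```

View pics/r2.png

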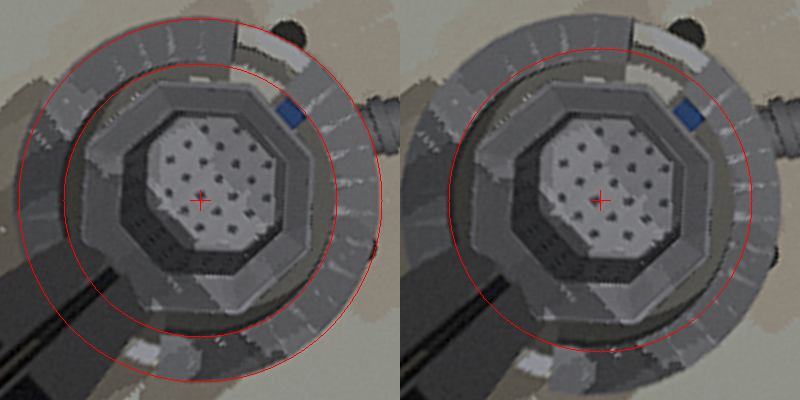

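{"op": "play_rows", "data": {
  "translation": [
    [0,0,0.8],
    [0,0,0.8],
    [0,0,0.8],
    [0,0,0.8],
    [0,0,0.7],
    [0,0,0.5],
    [0,0,0.34],
    [0,0,0]
  ],
  "twist": [
    [0,0,0],
    [0,0,0],
    [0,0,0],
    [0,0,0],
    [0,0,0],
    [0,0,0],
    [0,0,0],
    [0,0,0]
  ],
  "gripper": [-1,-1,-1,-1,-1,-1,-1,-1]
}}

```text
time: 4.75
tool_pos: [0.4435, 0.314, 0.2133]
ee_rot: [-3.141, 0.004, 0.726]
wrist_force: [-1.0, -0.0, -0.1]
width: 0.0006
finger_force: 0.0
```

{"op": "play_rows", "data": {
  "translation": [
    [0,0,0],
    [0,0,0],
    [0,0,0],
    [0,0,0],
    [0,0,0],
    [0,0,0],
    [0,0,0],
    [0,0,0]
  ],
  "twist": [
    [0,0,0],
    [0,0,0],
    [0,0,0],
    [0,0,0],
    [0,0,0],
    [0,0,0],
    [0,0,0],
    [0,0,0]
  ],
  "gripper": [-0.3,-0.2,-0.1,0,0.2,0.4,0.6,0.6]
}}

```text
time: 5.55
tool_pos: [0.4445, 0.3148, 0.2153]
ee_rot: [3.141, -0.0, 0.727]
wrist_force: [-0.1, -0.1, 1.7]
width: 0.0435
finger_force: 30.0
```

{"op": "play_rows", "data": {
  "translation": [
    [0,0,0],
    [0,0,0],
    [0,0,0],
    [0,0,0],
    [0,0,0],
    [0,0,0],
    [0,0,0],
    [0,0,0]
  ],
  "twist": [
    [0,0,-0.5],
    [0,0,-0.7],
    [0,0,-0.7],
    [0,0,-0.7],
    [0,0,-0.7],
    [0,0,-0.4],
    [0,0,0],
    [0,0,0]
  ],
  "gripper": [0.6,0.6,0.6,0.6,0.6,0.6,0.6,0.6]
}}

```text
time: 6.35
tool_pos: [0.4444, 0.3152, 0.2153]
ee_rot: [-3.141, -0.001, 1.096]
wrist_force: [-1.3, 3.0, 2.3]
width: 0.044
finger_force: 30.0
```

{"op": "play_rows", "data": {
  "translation": [
    [0,0,-0.06],
    [0,0,-0.06],
    [0,0,-0.06],
    [0,0,0],
    [0,0,0]
  ],
  "twist": [
    [0,0,0],
    [0,0,0],
    [0,0,0],
    [0,0,0],
    [0,0,0]
  ],
  "gripper": [0.6,0.6,0.6,0.6,0.6]
}}

```text
time: 6.85
tool_pos: [0.4444, 0.3146, 0.2221]
ee_rot: [3.142, 0.0, 1.097]
wrist_force: [0.6, 0.4, -2.9]
width: 0.044
finger_force: 30.0
```

```bash
python3 - <<'E'
from h import *
im=save('wrist','w3')
pr(robot.spot_point('cup_mid','wrist'));pr(robot.spot_point('cup_lug','wrist'))
o=robot.get_obs();print(o['wrist_force'],o['tool_pos'])
E
```

```text
0.94 [0.4451 0.3159 0.0454]
    0.73 [0.4718 0.3667 0.0662]
[-0.0769727  -0.05677621 -3.45968054] [0.44437047 0.31473584 0.22205846]
```

View pics/w3.png

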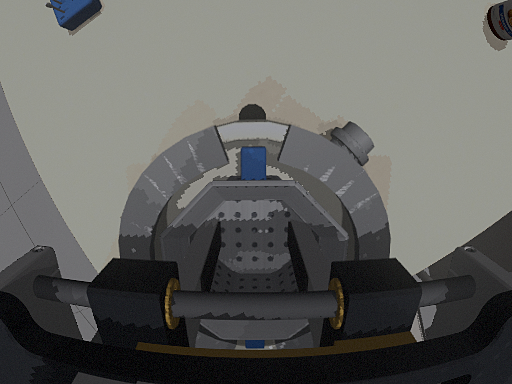

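{"op": "play_rows", "data": {
  "translation": [
    [0,0,-0.15],
    [0,0,-0.25],
    [0,0,-0.3],
    [0,0,-0.4],
    [0,0,-0.5],
    [0,0,-0.6],
    [0,0,-0.6],
    [0,0,-0.4]
  ],
  "twist": [
    [0,0,0],
    [0,0,0],
    [0,0,0],
    [0,0,0],
    [0,0,0],
    [0,0,0],
    [0,0,0],
    [0,0,0]
  ],
  "gripper": [0.6,0.6,0.6,0.6,0.6,0.6,0.6,0.6]
}}

```text
time: 7.8
tool_pos: [0.4445, 0.3149, 0.354]
ee_rot: [3.139, -0.004, 1.097]
wrist_force: [0.4, -0.1, -3.3]
width: 0.0434
finger_force: 30.0
```

```bash
python3 - <<'E'
from h import *
robot.snapshot('top'); robot.snapshot('wrist')
pr(robot.spot_point('cup_mid','wrist'));pr(robot.spot_point('tray','top'));pr(robot.recognise('tray','top'))
o=robot.get_obs();print(o['wrist_force'],o['tool_pos'],o['ee_rot'],o['width'],o['joint_positions'])
E
```

```text
0.86 [0.4454 0.3156 0.1768]
    0.77 [ 0.522  -0.2686  0.0037]
    0.65 [ 0.5247 -0.2707  0.0051]
[ 0.37410199 -0.38147844 -3.06064454] [0.44417245 0.31469139 0.34976122] [-3.14118772e+00  8.19227970e-04  1.09675107e+00] 0.043359789031047875 [ 5.12267725e-01  9.21191816e-02  1.47427751e+00 -1.14313878e-04
  1.57610262e+00  9.86312593e-01]
```

{"op": "play_rows", "data": {
  "translation": [
    [-0.2,0.14,0],
    [-0.4,0.28,0],
    [-0.6,0.42,0],
    [-0.7,0.49,0],
    [-0.7,0.49,0],
    [-0.7,0.49,0],
    [-0.7,0.49,0],
    [-0.7,0.49,0]
  ],
  "twist": [
    [0,0,0],
    [0,0,0],
    [0,0,0],
    [0,0,0],
    [0,0,0],
    [0,0,0],
    [0,0,0],
    [0,0,0]
  ],
  "gripper": [0.6,0.6,0.6,0.6,0.6,0.6,0.6,0.6]
}}

```text
time: 8.85
tool_pos: [0.4752, 0.0855, 0.349]
ee_rot: [-3.14, 0.002, 1.097]
wrist_force: [0.3, 0.1, -3.3]
width: 0.0434
finger_force: 30.0
```

{"op": "play_rows", "data": {
  "translation": [
    [-0.7,0.49,0],
    [-0.7,0.49,0],
    [-0.7,0.49,0],
    [-0.7,0.49,0],
    [-0.7,0.49,0],
    [-0.7,0.49,0],
    [-0.7,0.49,0],
    [-0.7,0.49,0]
  ],
  "twist": [
    [0,0,0],
    [0,0,0],
    [0,0,0],
    [0,0,0],
    [0,0,0],
    [0,0,0],
    [0,0,0],
    [0,0,0]
  ],
  "gripper": [0.6,0.6,0.6,0.6,0.6,0.6,0.6,0.6]
}}

```text
time: 9.65
tool_pos: [0.5123, -0.1852, 0.3489]
ee_rot: [-3.139, 0.0, 1.096]
wrist_force: [0.3, -0.2, -2.5]
width: 0.0435
finger_force: 30.0
```

{"op": "play_rows", "data": {
  "translation": [
    [-0.6,0.42,0],
    [-0.5,0.35,0],
    [-0.4,0.28,0],
    [-0.23,0.16,0],
    [0,0,0],
    [0,0,0]
  ],
  "twist": [
    [0,0,0],
    [0,0,0],
    [0,0,0],
    [0,0,0],
    [0,0,0],
    [0,0,0]
  ],
  "gripper": [0.6,0.6,0.6,0.6,0.6,0.6]
}}

```text
time: 10.25
tool_pos: [0.5244, -0.2666, 0.35]
ee_rot: [-3.141, -0.001, 1.097]
wrist_force: [-0.3, 0.1, -2.3]
width: 0.0436
finger_force: 30.0
```

```bash
python3 - <<'E'
from h import *
im=save('wrist','w4');m=robot.camera_model('wrist')
o=robot.get_obs();print(o['wrist_force'],o['tool_pos'],o['ee_rot'],o['width'],o['joint_positions'])
pr(robot.spot_point('tray','wrist'));pr(robot.spot_point('cup_mid','wrist'))
A=rect(im[:,:,::-1].copy(),m,(.523,-.267),.023,.2,400)
B=cv2.resize(im[:,:,::-1],(400,300));B=np.vstack([B,np.zeros((100,400,3),np.uint8)])
cv2.drawMarker(A,(200,200),(0,0,255))
cv2.imwrite('pics/r4.png',np.hstack([A,B]))
E
```

```text
[-0.48443662 -0.94143275 -2.49790462] [ 0.52443301 -0.26619364  0.35018462] [-3.14092193e+00 -5.62693230e-04  1.09776163e+00] 0.04374583928123178 [-5.66212422e-01  1.88258238e-01  1.36525513e+00  4.97927202e-04
  1.58879945e+00 -9.31691325e-02]
    0.66 [ 0.5302 -0.2631  0.0023]
    0.62 [ 0.5242 -0.2659  0.1734]
```

View pics/r4.png

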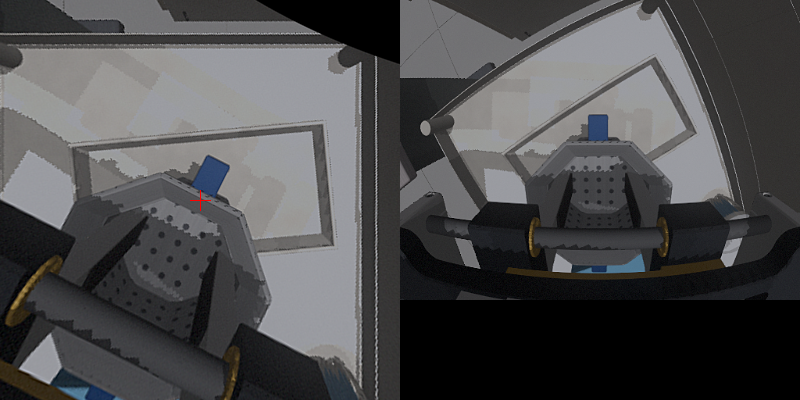

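{"op": "play_rows", "data": {
  "translation": [
    [0.09,-0.05,0.2],
    [0,0,0.4],
    [0,0,0.6],
    [0,0,0.6],
    [0,0,0.6],
    [0,0,0.5],
    [0,0,0.3],
    [0,0,0]
  ],
  "twist": [
    [0,0,0],
    [0,0,0],
    [0,0,0],
    [0,0,0],
    [0,0,0],
    [0,0,0],
    [0,0,0],
    [0,0,0]
  ],
  "gripper": [0.6,0.6,0.6,0.6,0.6,0.6,0.6,0.6]
}}

```text
time: 11.2
tool_pos: [0.5236, -0.2619, 0.2198]
ee_rot: [-3.137, -0.0, 1.097]
wrist_force: [-0.2, 0.4, -3.8]
width: 0.0436
finger_force: 30.0
```

{"op": "play_rows", "data": {
  "translation": [
    [0,0,0.08],
    [0,0,0.06],
    [0,0,0.06],
    [0,0,0.04],
    [0,0,0],
    [0,0,0]
  ],
  "twist": [
    [0,0,0],
    [0,0,0],
    [0,0,0],
    [0,0,0],
    [0,0,0],
    [0,0,0]
  ],
  "gripper": [0.6,0.6,0.6,0.6,0.6,0.6]
}}

```text
time: 11.8
tool_pos: [0.5243, -0.263, 0.2128]
ee_rot: [3.141, 0.0, 1.097]
wrist_force: [-1.0, -1.1, -2.3]
width: 0.0437
finger_force: 30.0
```

{"op": "play_rows", "data": {
  "translation": [
    [0,0,0.025],
    [0,0,0],
    [0,0,0]
  ],
  "twist": [
    [0,0,0],
    [0,0,0],
    [0,0,0]
  ],
  "gripper": [0.6,0.6,0.6]
}}

```text
time: 12.1
tool_pos: [0.5243, -0.2629, 0.2117]
ee_rot: [3.142, 0.0, 1.097]
wrist_force: [-0.6, 0.5, -3.1]
width: 0.0438
finger_force: 30.0
```

{"op": "play_rows", "data": {
  "translation": [
    [0,0,0.02],
    [0,0,0],
    [0,0,0]
  ],
  "twist": [
    [0,0,0],
    [0,0,0],
    [0,0,0]
  ],
  "gripper": [0.6,0.6,0.6]
}}

```text
time: 12.4
tool_pos: [0.5244, -0.263, 0.2113]
ee_rot: [3.141, 0.0, 1.097]
wrist_force: [-0.8, 0.5, 1.2]
width: 0.0438
finger_force: 30.0
```

{"op": "play_rows", "data": {
  "translation": [
    [0,0,0.015],
    [0,0,0],
    [0,0,0]
  ],
  "twist": [
    [0,0,0],
    [0,0,0],
    [0,0,0]
  ],
  "gripper": [0.6,0.6,0.6]
}}

```text
time: 12.7
tool_pos: [0.5244, -0.263, 0.2113]
ee_rot: [3.141, 0.0, 1.097]
wrist_force: [-2.9, 1.0, 5.7]
width: 0.0435
finger_force: 30.0
```

```bash
python3 - <<'E'
from h import *
robot.snapshot('wrist');robot.snapshot('top')
o=robot.get_obs();print(o['wrist_force'],o['tool_pos'])
pr(robot.spot_point('tray','wrist'));pr(robot.spot_point('cup_mid','wrist'));pr(robot.spot_point('tray','top'))
E
```

```text
[-2.85287073  1.53562361  4.88219417] [ 0.52435626 -0.26298023  0.21130052]
    0.78 [ 0.5232 -0.2663  0.0315]
    0.58 [ 0.5256 -0.2666  0.0048]
```

{"op": "play_rows", "data": {
  "translation": [
    [0,0,0],
    [0,0,0],
    [0,0,0],
    [0,0,0],
    [0,0,0],
    [0,0,0],
    [0,0,0],
    [0,0,0]
  ],
  "twist": [
    [0,0,0],
    [0,0,0],
    [0,0,0],
    [0,0,0],
    [0,0,0],
    [0,0,0],
    [0,0,0],
    [0,0,0]
  ],
  "gripper": [-0.1,-0.2,-0.3,-0.5,-0.8,-1,-1,-1]
}}

```text
time: 13.75
tool_pos: [0.5243, -0.263, 0.21]
ee_rot: [3.142, 0.0, 1.097]
wrist_force: [-0.2, -0.3, 0.5]
width: 0.0148
finger_force: 0.0
```

{"op": "play_rows", "data": {
  "translation": [
    [0,0,-0.2],
    [0,0,-0.4],
    [0,0,-0.6],
    [0,0,-0.6],
    [0,0,-0.7],
    [0,0,-0.7],
    [0,0,-0.5],
    [0,0,0]
  ],
  "twist": [
    [0,0,0],
    [0,0,0],
    [0,0,0],
    [0,0,0],
    [0,0,0],
    [0,0,0],
    [0,0,0],
    [0,0,0]
  ],
  "gripper": [-1,-1,-1,-1,-1,-1,-1,-1]
}}

```text
time: 14.55
tool_pos: [0.5248, -0.2632, 0.3632]
ee_rot: [3.133, 0.001, 1.097]
wrist_force: [-0.4, -0.4, 0.5]
width: 0.0002
finger_force: 0.0
```

```bash
python3 - <<'E'
from h import *
save('wrist','w5')
pr(robot.spot_point('tray','wrist'));pr(robot.spot_point('cup_mid','wrist'))
o=robot.get_obs();print(o['wrist_force'],o['tool_pos'],o['width'],o['time'])
E
```

```text
0.55 [ 0.5222 -0.2587  0.0332]
[-0.12475819 -0.30678355 -0.35145206] [ 0.52410299 -0.26280808  0.3571552 ] 0.0006238526603047062 14.7
```

View pics/w5.png

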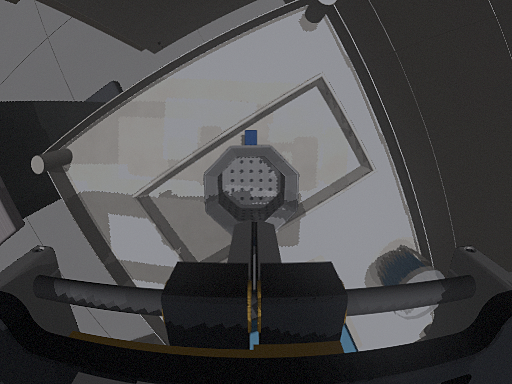

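The cup stands upright in the middle of the tray (about pixel 250,180), clear of the fingers; the tray lies flat.

```bash
python3 -c "
from bench import robot
print(robot.close_job())"
```

```text
the job is handed in; nothing more can be done
None
```

The strainer cup came out after an anticlockwise turn of about 0.37 rad and now stands upright on the tray floor near its centre, released only once it was standing; I handed the job in at about 15 s, and no verdict came back.

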